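# Sort honey tins by weight into two racks

### The arm

A 6-joint arm with a two-finger parallel gripper is mounted at the origin on the work surface. World frame = base frame: x ahead of the robot, y to its left, z up, the work surface at z = 0. Lengths are in m, angles in rad, forces in N, time in s.
With the tool pointing down it reaches from about 0.275 to 0.75 m from the base axis. Payload 10.2 kg.
Tool frame: the origin (TCP) lies at the centre of the arm's flange, where the gripper is bolted on; the fingertips stand 166 mm ahead of it and the grasp point (between the pads) lies 147 mm ahead of it; z points along the fingers, y is the line along which they close (so a half turn about z gives the same grasp; the last joint's range is limited). The gripper opens to 88 mm and grips with 3 to 60 N. Pads are 18 mm wide; open, the fingers measure 123 mm over their backs; the gripper's body (75 mm by 187 mm) begins 45 mm behind the grasp point.
Start: joints at [0.916, 0.313, 1.498, -0, 1.331, -0.223], TCP at [0.22, 0.477, 0.405] pointing down, gripper open.
Joint ranges: [-2.94, 2.94], [-0.97, 2.17], [0.19, 2.56], [-1.23, 4.37], [0.02, 3.11], [-2.88, 2.88]. Speed limits (rad/s): [2.39, 2.39, 3.01, 3.14, 3.14, 3.14].

### API

Orientations are given as a unit quaternion [w, x, y, z].
In Python, from bench import r gives the robot as it stands. The module is installed in compiled form; this text tells all that it offers.
- The arm moves only by the tool step_arm, never from a script. Its argument "rows" is a list of rows, each a list of 6 numbers: the shift along the tool's x, y, z scaled (see below), then the turn, a rotation vector about the tool's x, y, z scaled (see below). A call has 1 to 12 rows; each row shifts and turns the commanded pose from where the row before left it, along the tool's axes as they then stand; what a row does not reach is not made up. The controller multiplies each number of a shift by 150 mm and each number of a turn by 180 degrees. A row lasts 1/12 s, in which the tool goes at most 41.7 mm and 7.16 degrees, less where a joint would pass 70% of its speed; a pose out of reach is approached as far as the arm can. A call with a number of a shift or a turn outside -1 to 1 is refused whole. A call with a gripper value outside its range is refused whole. "jaw" is the closure, from -1 (fully open) to 1 (shut), so that 0 is half open, set as the call begins (left out, the last holds). The fingers move at their own pace and stop on an object; the grip force is fixed at half the most. Time passes only in rows, so rows that do not move let the fingers close. It gives the time, the measured TCP pose, the force, the opening and the grip force at its end, in the units of the state.
- r.get_obs(): the state, without advancing time (a new reading comes with each control period).
- r.snapshot(name): name is "side" or "top"; returns a dict with "img" (400x640x3 uint8, blue, green, red), "camera_matrix" (3x3 intrinsics, pixels), "world_from_camera" (4x4, takes a point from camera to world coordinates). Camera axes: x right, y down, z forward; pixel columns grow to the right and rows downward; lengths in m; the calibration is good to about 2 mm. A picture is of the moment at which its call begins. There is no depth.
- r.finish_job(): hands the job in; it is judged then, once.
Trained networks look in the newest picture that a camera, given by its name, has taken for a name from the list of things; names that differ only in an ending like _2 or _b are one class to them, and where a whole thing is asked for, a point or a joint stands for the part that bears it (a point fixed in the world has none). Each returns a list of dicts, best first, with "conf" (0 to 1); they miss things now and then, are a little off and sometimes report something else, mostly with a low value. They report only what shows in the picture. A call takes as long as a camera call. They do not tell look-alikes from the thing itself.
- r.spot_in(label, camera): "bbox" ([left, top, right, bottom] in pixels, round what is visible of it).
- r.masks_of(label, camera): "mask" (400x640 bool, what is visible of it) and "bbox" ([left, top, right, bottom] in pixels, round what is visible of it).
- r.mark_of(label, camera): "centre" ([column, row] in pixels: a listed point, or the origin of a listed thing).
The state is a dict: "clock": time; "q": joint angles; "dq": joint speeds; "effort": joint torques, N m; "position": TCP position; "eef_rot": TCP orientation; "wrist_force": force on the tool from outside, world axes, zero at the start; "ft_torque": the same for the moment, N m; "width": opening from 0.0 (shut) to 1.0 (fully open); "gripper_force": force on a finger pad.
Only numpy, scipy, OpenCV 4.12 (cv2) and the standard library are available. Lean on these libraries where they do the work, as an engineer would, in place of code of your own. Each camera call takes 0.05 s, during which the arm holds its last target. There are 200 camera calls.

### The job

Check the two sealed honey tins by lifting each one just clear of the counter and feeling its weight: a tin of more than 300 g goes into the wooden rack with the end boards, a lighter one into the plain grey rack (a tin within 40 g of the line may go in either; both may belong in the same rack). Seat each tin upright and fully down in a free well, feeling your way in gently and without dropping it or pressing or knocking it hard on the rack (40 N is too much, even for an instant), and let go. Keep the tins from tipping over and leave the other things on the counter where they are.

Things in the scene. Friction and masses are not known exactly. Their poses are not given: they have to be found in the camera images.
- tin_a_mid (a point): Sealed honey tin, one of two that look the same: upright plain white cylinder, steel rims, paper band, 60 mm across, 100 mm tall, hold it with about 40 N so that it does not slip; stands upright on the counter at the start, in front of the robot between the two racks. This point: its centre, 50 mm above its underside; z is its own axis, up. It weighs anything from 100 to 500 g, which cannot be seen. Gripping it in its upper half keeps the fingers well above the racks.
- tin_b_mid (a point): Sealed honey tin, one of two that look the same: upright plain white cylinder, steel rims, paper band, 60 mm across, 100 mm tall, hold it with about 40 N so that it does not slip; stands upright on the counter at the start, in front of the robot between the two racks. This point: its centre, 50 mm above its underside; z is its own axis, up. It weighs anything from 100 to 500 g, which cannot be seen. Gripping it in its upper half keeps the fingers well above the racks.
- shelf_rack: Rack for good tins: pale wood, recognised by the upright end boards, 60 mm high and 14 mm thick, at both its ends. Flat on the counter, does not move. A block 190 mm long (its own x) x 90 mm wide (its own y) x 35 mm high, with two round wells 90 mm apart along its own x, each 63 mm across and 25 mm deep (10 mm of floor below), rims broken by 1.5 mm. Origin: centre of its underside. It stands to the left or to the right of the tins.
- return_rack: Rack for short-weight tins: grey plastic block without end boards. Flat on the counter, does not move. A block 190 mm long (its own x) x 90 mm wide (its own y) x 35 mm high, with two round wells 90 mm apart along its own x, each 63 mm across and 25 mm deep (10 mm of floor below), rims broken by 1.5 mm. Origin: centre of its underside. It stands on the other side of the tins from the shelf rack.
- shelf_rack_well0 (a point): Centre of the floor of the -x well of the shelf rack (10 mm above the counter, 25 mm below the rack's top); axes as the rack's. A seated tin has its underside on this point. It has 1.5 mm to spare all round and may catch on the rim or rub on the wall; the floor is rigid: at 15 mm/s the tin strikes it with up to 35 N before a force stop acts, so go slower at the last.
- shelf_rack_well1 (a point): Centre of the floor of the +x well of the shelf rack (10 mm above the counter, 25 mm below the rack's top); axes as the rack's. A seated tin has its underside on this point. It has 1.5 mm to spare all round and may catch on the rim or rub on the wall; the floor is rigid: at 15 mm/s the tin strikes it with up to 35 N before a force stop acts, so go slower at the last.
- return_rack_well0 (a point): Centre of the floor of the -x well of the return rack (10 mm above the counter, 25 mm below the rack's top); axes as the rack's. A seated tin has its underside on this point. It has 1.5 mm to spare all round and may catch on the rim or rub on the wall; the floor is rigid: at 15 mm/s the tin strikes it with up to 35 N before a force stop acts, so go slower at the last.
- return_rack_well1 (a point): Centre of the floor of the +x well of the return rack (10 mm above the counter, 25 mm below the rack's top); axes as the rack's. A seated tin has its underside on this point. It has 1.5 mm to spare all round and may catch on the rim or rub on the wall; the floor is rigid: at 15 mm/s the tin strikes it with up to 35 N before a force stop acts, so go slower at the last.
- shelf_rack_base: Base plate of the shelf rack, 190 x 90 x 10 mm, the floor of its two wells; fixed in the rack, origin at the centre of its underside.
- return_rack_base: Base plate of the return rack, 190 x 90 x 10 mm, the floor of its two wells; fixed in the rack, origin at the centre of its underside.
- cap_mid (a point): Loose brass jar cap, 44 mm across, 12 mm high, lying between the two tins. This point: its centre. Not part of the job.
- spice_jar_mid (a point): Small loose spice jar, 30 mm across, 45 mm high, near the tins. This point: its centre. Not part of the job.
- jam_jar_mid (a point): Loose jam jar, 60 mm across, 75 mm high, left. This point: its centre. Not part of the job.
- olive_jar_mid (a point): Loose olive jar, 64 mm across, 95 mm high, left and farther off. This point: its centre. Not part of the job.
- tomato_can_mid (a point): Loose can, 72 mm across, 105 mm high, right and farther off. This point: its centre. Not part of the job.
- dish_mid (a point): Loose white dish, 90 mm across, 35 mm high, right. This point: its centre. Not part of the job.
- pasta_box_mid (a point): Loose cardboard box, 70 x 150 x 45 mm, at the back. This point: its centre. Not part of the job.
Mind the look-alikes: they are no part of the job. What is shaped like the part that bears tin_a_mid but turquoise is not meant.

How it is judged:
At the end, for the whole second after the job is handed in: Each tin stands released and at rest in a well (axis within 4 mm of the well's centre, underside within 3 mm of the well's floor, tilt under 0.05 rad), resting on the rack's floor; a tin in the wooden rack weighs over 249 g (2.44 N on the rack's base), a tin in the grey rack under 351 g (3.44 N) ((((horizontal distance between tin_a_mid and shelf_rack_well0 below 0.004 m or horizontal distance between tin_a_mid and shelf_rack_well1 below 0.004 m) and z of tin_a_mid in the frame of shelf_rack_well0 below 0.053 m and angle between tin_a_mid's own z axis and vertical below 0.05 rad and contact force between tin_a and shelf_rack_base above 2.44 N) or ((horizontal distance between tin_a_mid and return_rack_well0 below 0.004 m or horizontal distance between tin_a_mid and return_rack_well1 below 0.004 m) and z of tin_a_mid in the frame of return_rack_well0 below 0.053 m and angle between tin_a_mid's own z axis and vertical below 0.05 rad and contact force between tin_a and return_rack_base between 0.5 and 3.44 N)) and (((horizontal distance between tin_b_mid and shelf_rack_well0 below 0.004 m or horizontal distance between tin_b_mid and shelf_rack_well1 below 0.004 m) and z of tin_b_mid in the frame of shelf_rack_well0 below 0.053 m and angle between tin_b_mid's own z axis and vertical below 0.05 rad and contact force between tin_b and shelf_rack_base above 2.44 N) or ((horizontal distance between tin_b_mid and return_rack_well0 below 0.004 m or horizontal distance between tin_b_mid and return_rack_well1 below 0.004 m) and z of tin_b_mid in the frame of return_rack_well0 below 0.053 m and angle between tin_b_mid's own z axis and vertical below 0.05 rad and contact force between tin_b and return_rack_base between 0.5 and 3.44 N)) and linear speed of each of tin_a, tin_b below 0.01 m/s); the robot touches nothing.
It fails at once if tin a presses or bangs on a rack with over 40 N (contact force between tin_a and shelf_rack above 40 N or contact force between tin_a and return_rack above 40 N).
It fails at once if tin b presses or bangs on a rack with over 40 N (contact force between tin_b and shelf_rack above 40 N or contact force between tin_b and return_rack above 40 N).
It fails at once if a tin is tipped over (past 0.6 rad) (angle between any of tin_a_mid, tin_b_mid's own z axis and vertical above 0.6 rad).
It fails at once if another thing is shifted by more than 20 mm (distance of any of cap_mid, spice_jar_mid, jam_jar_mid, olive_jar_mid, tomato_can_mid, dish_mid, pasta_box_mid from where it was at the start of the episode above 0.02 m).
It also fails if it takes over 72 s, if anything falls off the work surface, if the arm or the gripper's body presses on something with over 40 N, if the wrist force passes 120 N, or if a joint passes its speed limit or range.

## Working session

There is one attempt and no reset: what is moved stays moved. The work goes in short steps, Python scripts to look and compute and a tool call to move; the robot and the scene stay as the last step left them, time stands still between calls to the robot, and variables do not carry over. Pictures are saved under pics/ and viewed, at most 10 in all, crops included, and the job is handed in when it is done.

Besides the shell and the picture viewer there is one more tool, called as a command line: name --pt "numbers of a row" for each row, then --argument value for the rest. step_arm: Moves the arm, as the interface text tells. Its arguments: {"type":"object","properties":{"rows":{"type":"array","items":{"type":"array","items":{"type":"number"}}},"jaw":{"type":"number"}},"required":["rows"]}

```bash
mkdir -p pics; cat > h.py <<'E'
import numpy as np, cv2
from bench import r
def ray(s,px):
    K=np.array(s["camera_matrix"]);T=np.array(s["world_from_camera"])
    d=T[:3,:3]@np.linalg.inv(K)@np.array([px[0],px[1],1.0]); return T[:3,3],d
def at(s,px,z):
    o,d=ray(s,px); return (o+d*(z-o[2])/d[2])[:3]
def proj(s,p):
    K=np.array(s["camera_matrix"]);T=np.linalg.inv(np.array(s["world_from_camera"]))
    c=K@(T[:3,:3]@np.array(p)+T[:3,3]); return c[:2]/c[2]
E
python3 - <<'E'
from h import *
np.set_printoptions(precision=4,suppress=True)
Z=dict(tin_a_mid=.05,shelf_rack=0,return_rack=0,shelf_rack_well0=.01,shelf_rack_well1=.01,return_rack_well0=.01,return_rack_well1=.01,cap_mid=.006,spice_jar_mid=.0225)
for c in("top","side"):
    s=r.snapshot(c);cv2.imwrite(f"pics/{c}0.png",s["img"])
    print(c,np.array(s["world_from_camera"])[:3,3])
    for l,z in Z.items():
        for m in r.mark_of(l,c)[:4]:
            print(l,round(m["conf"],2),np.round(m["centre"],1),at(s,m["centre"],z)[:2])
o=r.get_obs();print(o)
E
```

```text
top [0.4888 0.0012 1.2316]
tin_a_mid 0.69 [336.2 274.7] [ 0.3571 -0.032 ]
tin_a_mid 0.62 [317.3 241.9] [0.4518 0.02  ]
tin_a_mid 0.56 [298.2 273.7] [0.3624 0.0768]
shelf_rack 0.61 [409.3 210.6] [ 0.5378 -0.2594]
return_rack 0.78 [233.8 223.8] [0.5105 0.2718]
shelf_rack_well0 0.72 [410.7 195.8] [ 0.5817 -0.2633]
shelf_rack_well0 0.61 [409.3 226.1] [ 0.4911 -0.2553]
shelf_rack_well1 0.72 [410.7 195.8] [ 0.5817 -0.2633]
shelf_rack_well1 0.61 [409.3 226.1] [ 0.4911 -0.2553]
return_rack_well0 0.97 [236.5 236. ] [0.4737 0.2618]
return_rack_well0 0.89 [235.6 208.7] [0.5555 0.2639]
return_rack_well1 0.97 [236.5 236. ] [0.4737 0.2618]
return_rack_well1 0.89 [235.6 208.7] [0.5555 0.2639]
cap_mid 0.66 [155.9 198.2] [0.5933 0.506 ]
cap_mid 0.46 [325.6 205.6] [ 0.5586 -0.0068]
spice_jar_mid 0.49 [285.7 207.4] [0.5551 0.1121]
side [0.4785 1.0962 0.7815]
tin_a_mid 0.79 [389.  206.2] [ 0.3562 -0.0245]
tin_a_mid 0.77 [353.1 235.7] [0.466  0.1331]
tin_a_mid 0.6 [357.2 216.2] [0.4547 0.0358]
tin_a_mid 0.6 [388.8 224.9] [0.3628 0.0752]
shelf_rack 0.62 [331.7 182.3] [ 0.546  -0.2485]
return_rack 0.77 [33
[... 272 characters left out ...]
78.2] [0.5621 0.2693]
return_rack_well1 0.58 [351.9 278. ] [0.4667 0.2626]
cap_mid 0.71 [324.3 218.5] [ 0.5571 -0.0092]
spice_jar_mid 0.67 [326.6 237.9] [0.5422 0.1119]
spice_jar_mid 0.18 [333.8 279.8] [0.513  0.2857]
{'clock': 1.0, 'q': array([ 0.9156,  0.3129,  1.4977,  0.    ,  1.331 , -0.2234]), 'dq': array([ 0.0015, -0.0019,  0.0011, -0.0005, -0.0013,  0.0015]), 'effort': array([  0.0006, -40.2116, -25.2422,   0.0694,   0.0319,  -0.0001]), 'position': array([0.2197, 0.4768, 0.4047]), 'eef_rot': array([-0.    ,  0.2142,  0.9768,  0.    ]), 'wrist_force': array([-0.344 , -0.4016,  0.613 ]), 'ft_torque': array([-0.009 ,  0.0554,  0.0466]), 'gripper_force': 0.0, 'width': 1.0019947521696968}
```

View pics/top0.png

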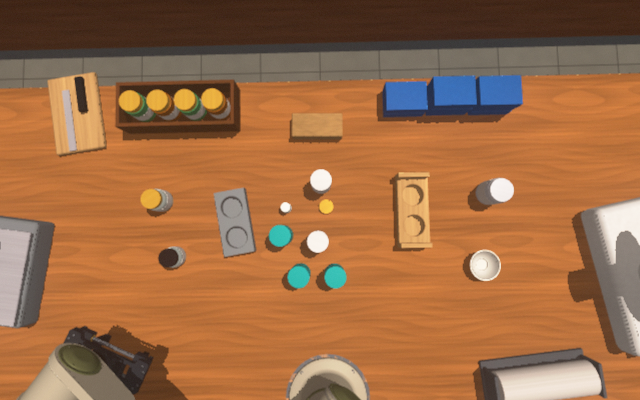

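View pics/side0.png

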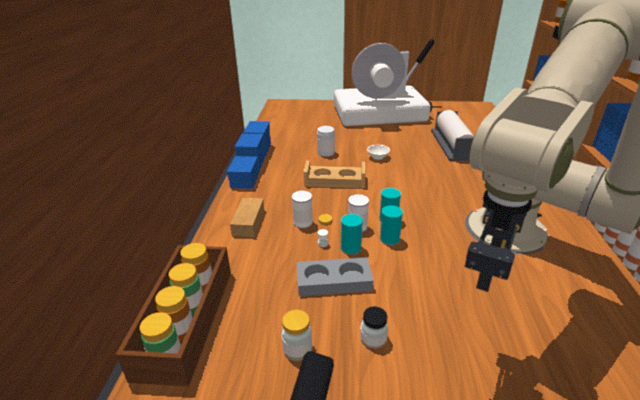

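The white tins are at top (320,181) and (317,242). The turquoise look-alikes are at (280,236), (299,277) and (335,277), and the white tomato can is at (495,190). The grey rack is at (234,222) and the wooden one with end boards at (413,210). Next I'll fit silhouettes in both views.

```bash
cat > fit.py <<'E'
from h import *
from scipy.optimize import minimize
S={}; 
a=np.linspace(0,2*np.pi,48,endpoint=False)
def cyl(p,R=.03,h=.1): return [np.array([[p[0]+R*np.cos(t),p[1]+R*np.sin(t),z] for t in a for z in(0,h)])]
def box(p,x0,x1,w,h):
    c,s=np.cos(p[2]),np.sin(p[2])
    return np.array([[p[0]+c*x-s*y,p[1]+s*x+c*y,z] for x in(x0,x1) for y in(-w/2,w/2) for z in(0,h)])
def grey(p): return [box(p,-.095,.095,.09,.035)]
def wood_in(p): return [box(p,-.095,.095,.09,.035),box(p,-.095,-.081,.09,.06),box(p,.081,.095,.09,.06)]
def wood_out(p): return [box(p,-.095,.095,.09,.035),box(p,-.109,-.095,.09,.06),box(p,.095,.109,.09,.06)]
def render(s,parts,F=8):
    im=np.zeros((400,640),np.uint8)
    b=np.zeros((400*4,640*4),np.uint8)
    for q in parts:
        uv=np.array([proj(s,v) for v in q])+.5
        h=cv2.convexHull((uv*4).astype(np.float32))
        cv2.fillConvexPoly(b,np.round((h-.5)*16).astype(np.int32),255,shift=4)
    return cv2.resize(b,(640,400),interpolation=cv2.INTER_AREA)/255.
def fit(masks,model,p0):
    def f(p): return sum(np.abs(render(s,model(p))-m).sum()/m.sum() for s,m in masks)
    n=len(p0); sim=np.vstack([p0]+[np.array(p0)+np.eye(n)[i]*(.012 if i<2 else .1) for i in range(n)])
    o=minimize(f,p0,method="Nelder-Mead",options=dict(initial_simplex=sim,xatol=1e-4,fatol=1e-4,maxiter=150))
    return o.x,o.fun
E
python3 - <<'E'
from fit import *
np.set_printoptions(precision=4,suppress=True)
s={c:r.snapshot(c) for c in("top","side")}
W={}
for n in("shelf_rack","return_rack","tin_a_mid"):
    W[n]={}
    for c in s:
        W[n][c]=r.masks_of(n,c); 
        for m in W[n][c]: print(n,c,round(m["conf"],2),np.round(m["bbox"]),m["mask"].sum(),cv2.mean(s[c]["img"],m["mask"].astype(np.uint8))[:3])
def both(n,model,p0):
    ms=[]
    for c in s:
        R=render(s[c],model(p0))>.5
        best=max(W[n][c],key=lambda m:(m["mask"]&R).sum()/(m["mask"]|R).sum(),default=None)
        if best is not None and (best["mask"]&R).sum()>.3*R.sum(): ms.append((c,s[c],best["mask"].astype(float)))
    for c,*x in ms: print(n,c,*fit([x],model,p0))
    print(n,"both",*fit([m[1:] for m in ms],model,p0))
both("return_rack",grey,[.51,.265,.1])
both("shelf_rack",wood_in,[.54,-.26,-.05]); both("shelf_rack",wood_out,[.54,-.26,-.05])
both("tin_a_mid",cyl,[.452,.02]);
p=at(s["top"],[320.5,181],.1); print(p); both("tin_a_mid",cyl,list(p[:2]))
t=s["top"]["img"][150:300,200:450]; cv2.imwrite("pics/crop.png",cv2.resize(t,(750,450),interpolation=cv2.INTER_CUBIC))
E
```

```text
shelf_rack top 0.63 [397. 172. 437. 247.] 2494 (97.06375300721731, 157.1860465116279, 209.383319967923)
shelf_rack side 0.62 [302. 270. 375. 295.] 483 (116.1904761904762, 114.05175983436854, 113.72463768115942)
shelf_rack side 0.57 [301. 161. 365. 191.] 1317 (79.83675018982537, 126.90205011389523, 168.15186028853455)
shelf_rack side 0.22 [295. 259. 371. 298.] 2529 (120.785290628707, 118.93475682087782, 118.77342823250297)
return_rack top 0.95 [216. 186. 256. 257.] 2098 (135.57244995233555, 140.8570066730219, 147.7469018112488)
return_rack side 0.84 [297. 259. 373. 297.] 2525 (121.44712871287129, 119.64000000000001, 119.57346534653466)
tin_a_mid top 0.85 [329. 263. 344. 287.] 411 (168.13625304136252, 180.69099756690997, 61.742092457420924)
tin_a_mid top 0.81 [289. 261. 310. 287.] 468 (158.94871794871796, 173.12393162393164, 64.86965811965813)
tin_a_mid top 0.71 [266. 226. 293. 247.] 448 (161.02232142857142, 175.22767857142856, 66.25669642857143)
tin_a_mid top 0.58 [305. 230. 327. 253.] 386 (227.47668393782385, 235.90932642487047, 244.51813471502592)
tin_a_mid side 0.87 [379. 188. 401.
[... 549 characters left out ...]
77
return_rack side [0.5149 0.2649 0.1557] 0.02759697146185207
return_rack both [0.5158 0.2643 0.1591] 0.06996687751543057
shelf_rack top [ 0.528  -0.2642 -0.0038] 0.14814220796578456
shelf_rack side [ 0.5497 -0.2616 -0.0033] 0.1681718701147885
shelf_rack both [ 0.55   -0.2636 -0.0051] 0.33346143806609496
shelf_rack top [ 0.5393 -0.2641 -0.0072] 0.03701746937748636
shelf_rack side [ 0.5386 -0.2627 -0.0137] 0.044227075796149894
shelf_rack both [ 0.5389 -0.2636 -0.0066] 0.08795808587266278
tin_a_mid top [0.4569 0.0187] 0.04218226150563852
tin_a_mid side [0.4516 0.014 ] 0.4937590600442511
tin_a_mid both [0.4554 0.0186] 0.6283068692084403
[0.6225 0.0064 0.1   ]
tin_a_mid both [0.6225 0.0064] 0.0
```

View pics/crop.png

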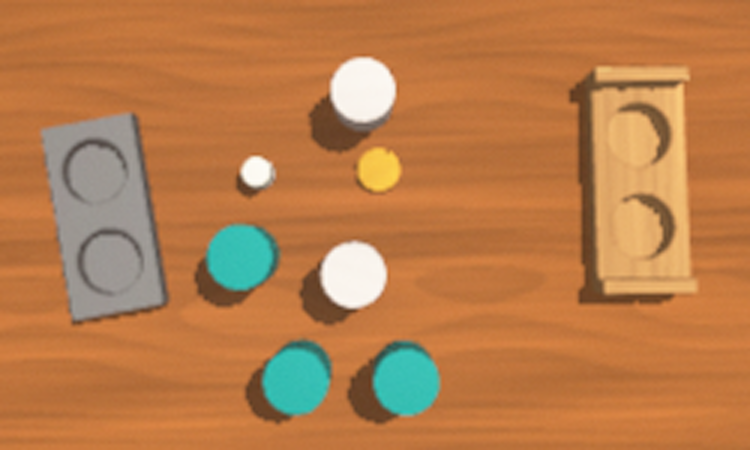

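The crop confirms two white tins, at crop (363,90) and (353,275), with turquoise ones beside them. I'll check the rack fits with an overlay and fit the tins from their white tops.

```bash
python3 - <<'E'
from fit import *
np.set_printoptions(precision=4,suppress=True)
s={c:r.snapshot(c) for c in("top","side")}
t=s["top"];im=t["img"]
print("x axis px",proj(t,[.63,-.26,.035]),proj(t,[.45,-.26,.035]))
for x0,y0 in((309,170),(306,231)):
    b=im[y0:y0+25,x0:x0+25].min(2); m=(b>190)
    n,l,st,cc=cv2.connectedComponentsWithStats(m.astype(np.uint8))
    k=1+np.argmax(st[1:,4]); c=cc[k]+[x0,y0]; print("tin",c,st[k,4],2*np.sqrt(st[k,4]/np.pi),at(t,c,.1), "exp diam px",np.linalg.norm(proj(t,[.5,.03,.1])-proj(t,[.5,-.03,.1])))
# refit wood using colour mask
hsv=cv2.cvtColor(im,cv2.COLOR_BGR2HSV)
def ov(c,mods,x0,y0,w,h,F):
    g=cv2.resize(s[c]["img"][y0:y0+h,x0:x0+w],None,fx=F,fy=F,interpolation=cv2.INTER_CUBIC)
    for pts in mods:
        uv=np.array([proj(s[c],q) for q in pts]);uv=((uv-[x0,y0]+.5)*F-.5)
        cv2.polylines(g,[np.round(uv).astype(np.int32)],True,(0,0,255) ,1)
    return g
def lines(p,wood):
    c,q=np.cos(p[2]),np.sin(p[2]); T=lambda x,y,z:[p[0]+c*x-q*y,p[1]+q*x+c*y,z]
    o=[[T(x+.0315*np.cos(u),.0315*np.sin(u),.035) for u in a] for x in(-.045,.045)]
    if wood: o+=[[T(x,y,.06) for x,y in((e,-.045),(e+.014,-.045),(e+.014,.045),(e,.045))] for e in(-.109,.095)]
    o+=[[T(x,y,.035) for x,y in((-.095,-.045),(.095,-.045),(.095,.045),(-.095,.045))]]
    return o
G=lines([.5158,.2643,.158],0);Wd=lines([.5389,-.2636,-.0066],1)
A=ov("top",G+Wd,205,165,60,100,5);B=ov("top",Wd,385,165,60,100,5)
cv2.imwrite("pics/ov1.png",np.hstack([A,B]))
A=ov("side",G,290,250,90,55,6);B=ov("side",Wd,290,152,90,45,6)
cv2.imwrite("pics/ov2.png",np.vstack([A,B]))
E
```

```text
x axis px [410.7219 178.8693] [413.2703 240.1026]
tin [320.6528 179.5134] 337 20.71428798138497 [0.6266 0.0058 0.1   ] exp diam px 21.64165387854346
tin [317.5593 241.0565] 354 21.23032733700184 [0.4557 0.0184 0.1   ] exp diam px 21.64165387854346
```

View pics/ov1.png

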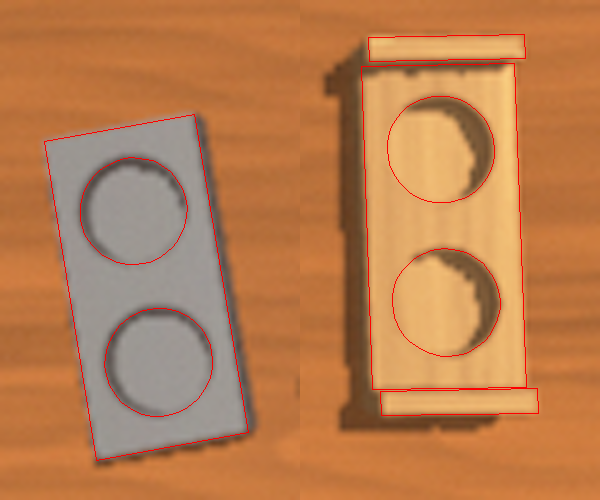

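View pics/ov2.png

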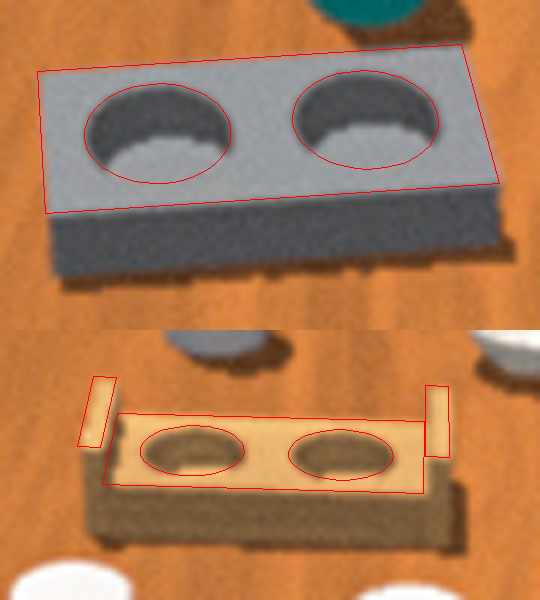

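The overlays fit both racks within about a pixel. The wells are at grey (0.560,0.271) and (0.471,0.257), and wood (0.584,-0.264) and (0.494,-0.263). The tins are at (0.456,0.018) and (0.627,0.006). I'll go for the near tin first.

step_arm --pt "0 0 0 0 0 -0.0343" --pt "0 0 0 0 0 -0.0343" --pt "0 0 0 0 0 -0.0343" --pt "0 0 0 0 0 -0.0343" --pt "-0.121 -0.235 0 0 0 0" --pt "-0.121 -0.235 0 0 0 0" --pt "-0.121 -0.235 0 0 0 0" --pt "-0.121 -0.235 0 0 0 0" --pt "-0.121 -0.235 0 0 0 0" --pt "-0.121 -0.235 0 0 0 0" --pt "-0.121 -0.235 0 0 0 0" --pt "-0.121 -0.235 0 0 0 0" --jaw -1

```text
clock: 2.5
position: [0.365, 0.1929, 0.405]
eef_rot: [0.0, 0.0, 1.0, 0.0]
wrist_force: [-0.2, 1.2, 0.5]
width: 0.999
gripper_force: 0.0
```

step_arm --pt "-0.121 -0.235 0 0 0 0" --pt "-0.121 -0.235 0 0 0 0" --pt "-0.121 -0.235 0 0 0 0" --pt "-0.121 -0.235 0 0 0 0" --pt "-0.121 -0.235 0 0 0 0" --pt "0 0 0 0 0 0" --pt "0 0 0 0 0 0"

```text
clock: 3.08
position: [0.4558, 0.017, 0.4044]
eef_rot: [-0.0, 0.002, 1.0, 0.0]
wrist_force: [-0.7, 0.9, -0.5]
width: 1.002
gripper_force: 0.0
```

step_arm --pt "0 0.009 0.22 0 0 0" --pt "0 0 0.22 0 0 0" --pt "0 0 0.22 0 0 0" --pt "0 0 0.22 0 0 0" --pt "0 0 0.22 0 0 0" --pt "0 0 0.08 0 0 0" --pt "0 0 0 0 0 0" --pt "0 0 0 0 0 0"

```text
clock: 3.75
position: [0.4552, 0.0206, 0.2281]
eef_rot: [-0.0, -0.0, 1.0, 0.0]
wrist_force: [-0.0, -0.3, 0.3]
width: 1.002
gripper_force: 0.0
```

step_arm --pt "0 0 0 0 0 0" --pt "0 0 0 0 0 0" --pt "0 0 0 0 0 0" --pt "0 0 0 0 0 0" --pt "0 0 0 0 0 0" --pt "0 0 0 0 0 0" --pt "0 0 0 0 0 0" --pt "0 0 0 0 0 0" --jaw 1

```text
clock: 4.42
position: [0.4556, 0.0196, 0.2283]
eef_rot: [0.001, 0.0, 1.0, -0.0]
wrist_force: [-0.2, -1.8, 6.9]
width: 0.667
gripper_force: 29.9
```

step_arm --pt "0 0 -0.05 0 0 0" --pt "0 0 -0.05 0 0 0" --pt "0 0 0 0 0 0" --pt "0 0 0 0 0 0" --pt "0 0 0 0 0 0" --pt "0 0 0 0 0 0" --pt "0 0 0 0 0 0" --pt "0 0 0 0 0 0"

```text
clock: 5.08
position: [0.4553, 0.0197, 0.2425]
eef_rot: [-0.0, 0.0, 1.0, 0.0]
wrist_force: [0.1, 0.8, -1.8]
width: 0.674
gripper_force: 29.9
```

```bash
cat >> h.py <<'E'
def weigh(n=8):
    F=[];P=[];T=[]
    for _ in range(n): r.snapshot("top");o=r.get_obs();F.append(o["wrist_force"]);P.append(o["position"]);T.append(o["ft_torque"])
    print(o["clock"],np.round(np.mean(F,0),2),np.round(np.std(F,0),2),np.round(np.mean(P,0),4),np.round(np.mean(T,0),3),o["width"],o["gripper_force"])
E
python3 -c "
from h import *;weigh()"
```

```text
5.4833 [-0.19 -0.21 -2.25] [0.42 0.36 0.42] [0.4553 0.0197 0.2427] [ 0.047 -0.025 -0.012] 0.6679170962954312 29.93788718828
```

The near tin weighs about 2.3 N, or 235 g, so it goes in the grey rack's near well.

step_arm --pt "0 0 -0.1 0 0 0" --pt "0 0 -0.2 0 0 0" --pt "0 0 -0.2 0 0 0" --pt "0 0 -0.2 0 0 0" --pt "-0.013 0.1 0 0 0 0" --pt "-0.013 0.22 0 0 0 0" --pt "-0.013 0.22 0 0 0 0" --pt "-0.013 0.22 0 0 0 0" --pt "-0.013 0.22 0 0 0 0" --pt "-0.013 0.22 0 0 0 0" --pt "-0.013 0.22 0 0 0 0" --pt "-0.013 0.16 0 0 0 0"

```text
clock: 6.48
position: [0.4707, 0.2591, 0.3476]
eef_rot: [-0.0, -0.0, 1.0, 0.0]
wrist_force: [0.5, -0.2, -2.7]
width: 0.667
gripper_force: 29.9
```

step_arm --pt "0 0 0.08 0 0 0" --pt "0 0 0.16 0 0 0" --pt "0 0 0.16 0 0 0" --pt "0 0 0.05 0 0 0" --pt "0 0 0 0 0 0" --pt "0 0 0 0 0 0" --pt "0 0 0 0 0 0" --pt "0 0 0 0 0 0"

```text
clock: 7.15
position: [0.4714, 0.2567, 0.2816]
eef_rot: [0.001, 0.0, 1.0, 0.0]
wrist_force: [0.1, 0.1, -2.4]
width: 0.67
gripper_force: 29.9
```

```bash
python3 - <<'E'
from fit import *
weigh(4)
s={c:r.snapshot(c) for c in("top","side")}
def crop(c,x0,y0,w,h,F):
    g=cv2.resize(s[c]["img"][y0:y0+h,x0:x0+w],None,fx=F,fy=F,interpolation=cv2.INTER_CUBIC)
    o=r.get_obs()["position"]
    for z in(-.2281,-.1281):
        uv=np.array([proj(s[c],[o[0]+.03*np.cos(u),o[1]+.03*np.sin(u),o[2]+z]) for u in a])
        cv2.polylines(g,[np.round((uv-[x0,y0]+.5)*F-.5).astype(np.int32)],True,(0,0,255),1)
    return g
cv2.imwrite("pics/h1.png",np.hstack([crop("side",290,180,110,120,4),crop("top",205,165,80,120,4)]))
E
```

```text
7.35 [ 0.4   0.04 -2.22] [0.36 0.39 0.58] [0.4712 0.2567 0.2811] [0.044 0.012 0.006] 0.6664969760769546 29.937950108433142
```

View pics/h1.png

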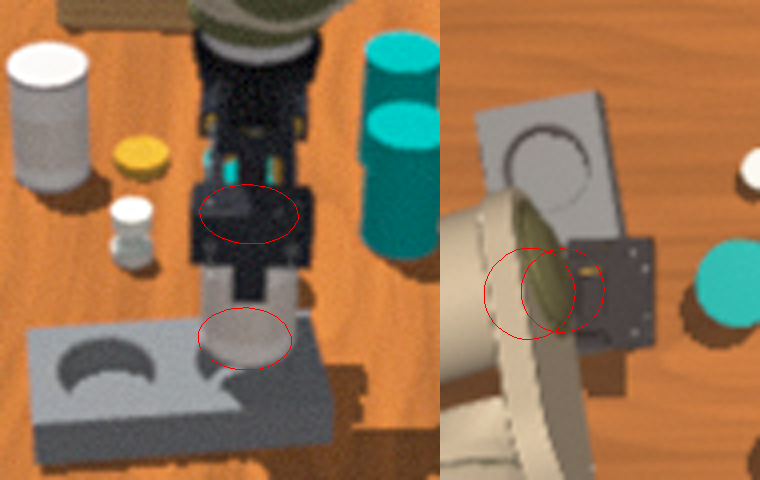

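The held tin's underside lines up with its predicted circle, and it sits over the lower grey well. I'll descend to just above the rack.

step_arm --pt "0 0 0.03 0 0 0" --pt "0 0 0.03 0 0 0" --pt "0 0 0.027 0 0 0" --pt "0 0 0 0 0 0" --pt "0 0 0 0 0 0"

```text
clock: 7.87
position: [0.4711, 0.2567, 0.2668]
eef_rot: [-0.0, 0.0, 1.0, -0.0]
wrist_force: [0.4, -0.3, -1.5]
width: 0.668
gripper_force: 29.9
```

step_arm --pt "0 0 0.005 0 0 0" --pt "0 0 0.005 0 0 0" --pt "0 0 0.005 0 0 0" --pt "0 0 0.005 0 0 0" --pt "0 0 0 0 0 0"

```text
clock: 8.28
position: [0.4711, 0.2567, 0.2641]
eef_rot: [-0.0, 0.0, 1.0, -0.0]
wrist_force: [-0.3, 0.2, -2.2]
width: 0.667
gripper_force: 29.9
```

step_arm --pt "0 0 0.004 0 0 0" --pt "0 0 0.004 0 0 0" --pt "0 0 0 0 0 0"

```text
clock: 8.53
position: [0.4711, 0.2567, 0.2629]
eef_rot: [-0.0, 0.0, 1.0, -0.0]
wrist_force: [-0.1, -0.2, -2.7]
width: 0.669
gripper_force: 29.9
```

step_arm --pt "0 0 0.004 0 0 0" --pt "0 0 0.004 0 0 0" --pt "0 0 0 0 0 0"

```text
clock: 8.78
position: [0.4711, 0.2567, 0.2616]
eef_rot: [-0.0, 0.0, 1.0, -0.0]
wrist_force: [0.1, 0.1, -3.0]
width: 0.672
gripper_force: 29.9
```

Underside now at about 0.0335 with no contact.

step_arm --pt "0 0 0.004 0 0 0" --pt "0 0 0.004 0 0 0" --pt "0 0 0 0 0 0"

```text
clock: 9.03
position: [0.4711, 0.2568, 0.2605]
eef_rot: [0.0, 0.0, 1.0, 0.0]
wrist_force: [-0.1, 0.6, -2.3]
width: 0.67
gripper_force: 29.9
```

step_arm --pt "0 0 0.004 0 0 0" --pt "0 0 0.004 0 0 0" --pt "0 0 0.004 0 0 0" --pt "0 0 0 0 0 0"

```text
clock: 9.37
position: [0.4711, 0.2568, 0.2587]
eef_rot: [0.0, 0.0, 1.0, 0.0]
wrist_force: [1.3, 1.4, -1.9]
width: 0.673
gripper_force: 29.9
```

step_arm --pt "-0.002 0.002 0.005 0 0 0" --pt "0 0 0.005 0 0 0" --pt "0 0 0.005 0 0 0" --pt "0 0 0.005 0 0 0" --pt "0 0 0 0 0 0"

```text
clock: 9.78
position: [0.4714, 0.257, 0.2556]
eef_rot: [-0.0, 0.0, 1.0, -0.0]
wrist_force: [-0.4, 0.4, -2.0]
width: 0.67
gripper_force: 29.9
```

step_arm --pt "0 0 0.005 0 0 0" --pt "0 0 0.005 0 0 0" --pt "0 0 0.005 0 0 0" --pt "0 0 0.005 0 0 0" --pt "0 0 0.005 0 0 0" --pt "0 0 0.005 0 0 0" --pt "0 0 0.005 0 0 0" --pt "0 0 0 0 0 0"

```text
clock: 10.45
position: [0.4714, 0.257, 0.2504]
eef_rot: [-0.0, 0.0, 1.0, -0.0]
wrist_force: [0.2, -0.0, -2.7]
width: 0.67
gripper_force: 29.9
```

step_arm --pt "0 0 0.005 0 0 0" --pt "0 0 0.005 0 0 0" --pt "0 0 0.005 0 0 0" --pt "0 0 0.005 0 0 0" --pt "0 0 0.005 0 0 0" --pt "0 0 0.005 0 0 0" --pt "0 0 0.005 0 0 0" --pt "0 0 0.005 0 0 0" --pt "0 0 0.005 0 0 0" --pt "0 0 0.005 0 0 0" --pt "0 0 0 0 0 0"

```text
clock: 11.37
position: [0.4714, 0.257, 0.2429]
eef_rot: [-0.0, 0.0, 1.0, -0.0]
wrist_force: [-0.3, 0.7, -2.5]
width: 0.673
gripper_force: 29.9
```

step_arm --pt "0 0 0.004 0 0 0" --pt "0 0 0.004 0 0 0" --pt "0 0 0.004 0 0 0" --pt "0 0 0.004 0 0 0" --pt "0 0 0.004 0 0 0" --pt "0 0 0 0 0 0"

```text
clock: 11.87
position: [0.4714, 0.257, 0.2399]
eef_rot: [-0.0, 0.0, 1.0, -0.0]
wrist_force: [0.3, -0.3, -2.2]
width: 0.672
gripper_force: 29.9
```

step_arm --pt "0 0 0.002 0 0 0" --pt "0 0 0.002 0 0 0" --pt "0 0 0.002 0 0 0" --pt "0 0 0 0 0 0"

```text
clock: 12.2
position: [0.4714, 0.257, 0.2391]
eef_rot: [-0.0, 0.0, 1.0, -0.0]
wrist_force: [-0.1, -0.1, -2.0]
width: 0.671
gripper_force: 29.9
```

step_arm --pt "0 0 0.002 0 0 0" --pt "0 0 0.002 0 0 0" --pt "0 0 0 0 0 0"

```text
clock: 12.45
position: [0.4714, 0.257, 0.2385]
eef_rot: [-0.0, 0.0, 1.0, -0.0]
wrist_force: [-0.5, -0.2, -1.9]
width: 0.672
gripper_force: 29.9
```

step_arm --pt "0 0 0.0015 0 0 0" --pt "0 0 0.0015 0 0 0" --pt "0 0 0 0 0 0"

```text
clock: 12.7
position: [0.4715, 0.257, 0.2384]
eef_rot: [0.0, 0.0, 1.0, 0.0]
wrist_force: [-0.9, -0.6, 0.6]
width: 0.669
gripper_force: 29.9
```

Seated on the floor. Release, lift, and zero the force sensor.

step_arm --pt "0 0 0 0 0 0" --pt "0 0 0 0 0 0" --pt "0 0 0 0 0 0" --pt "0 0 0 0 0 0" --pt "0 0 0 0 0 0" --pt "0 0 -0.04 0 0 0" --pt "0 0 -0.12 0 0 0" --pt "0 0 -0.2 0 0 0" --pt "0 0 -0.2 0 0 0" --pt "0 0 -0.1 0 0 0" --jaw -1

```text
clock: 13.53
position: [0.4715, 0.2571, 0.3409]
eef_rot: [0.002, 0.0, 1.0, 0.001]
wrist_force: [0.9, -0.2, 0.6]
width: 1.003
gripper_force: 0.0
```

step_arm --pt "-0.129 -0.209 0 0 0 0" --pt "-0.129 -0.209 0 0 0 0" --pt "-0.129 -0.209 0 0 0 0" --pt "-0.129 -0.209 0 0 0 0" --pt "-0.129 -0.209 0 0 0 0" --pt "-0.129 -0.209 0 0 0 0" --pt "-0.129 -0.209 0 0 0 0" --pt "-0.129 -0.209 0 0 0 0" --pt "0 0 0 0 0 0" --pt "0 0 0 0 0 0" --pt "0 0 0 0 0 0"

```text
clock: 14.45
position: [0.6258, 0.0065, 0.3372]
eef_rot: [-0.0, 0.0, 1.0, 0.0]
wrist_force: [0.7, 0.1, 0.6]
width: 1.0
gripper_force: 0.0
```

```bash
python3 - <<'E'
from fit import *
weigh(6)
s={c:r.snapshot(c) for c in("top","side")}
P=[(.4711,.2570,.01,.11),(.6266,.0058,0,.1)]
def crop(c,x0,y0,w,h,F):
    g=cv2.resize(s[c]["img"][y0:y0+h,x0:x0+w],None,fx=F,fy=F,interpolation=cv2.INTER_CUBIC)
    for x,y,*zz in P:
      for z in zz:
        uv=np.array([proj(s[c],[x+.03*np.cos(u),y+.03*np.sin(u),z]) for u in a])
        cv2.polylines(g,[np.round((uv-[x0,y0]+.5)*F-.5).astype(np.int32)],True,(0,0,255),1)
    return g
cv2.imwrite("pics/h2.png",np.hstack([crop("side",280,180,110,120,4),crop("top",205,165,80,120,4)]))
E
```

```text
14.75 [0.07 0.17 0.15] [0.57 0.42 0.8 ] [0.6257 0.0071 0.3374] [ 0.031 -0.009 -0.014] 0.9986559743411518 0.0
```

View pics/h2.png

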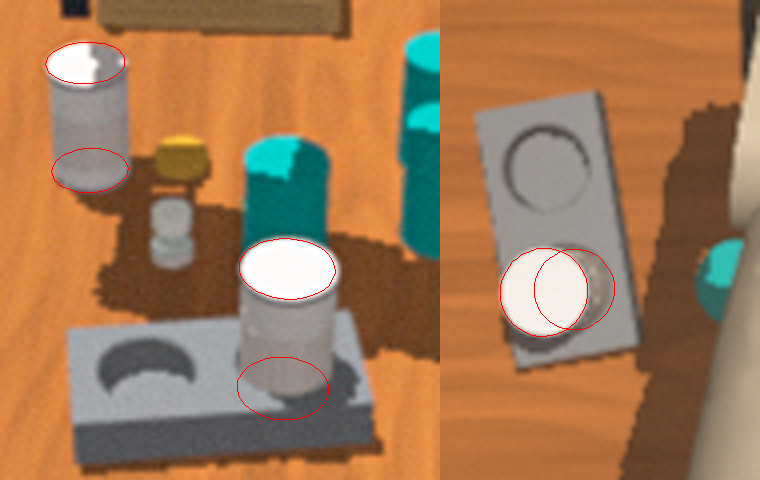

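Tin A is seated in the lower grey well, matching its model ring. Now the far tin.

step_arm --pt "-0.006 -0.009 0.2 0 0 0" --pt "0 0 0.2 0 0 0" --pt "0 0 0.2 0 0 0" --pt "0 0 0.13 0 0 0" --pt "0 0 0 0 0 0" --pt "0 0 0 0 0 0"

```text
clock: 15.35
position: [0.627, 0.0049, 0.2276]
eef_rot: [-0.0, 0.0, 1.0, 0.0]
wrist_force: [0.5, 0.0, 0.3]
width: 1.002
gripper_force: 0.0
```

step_arm --pt "0 0 0 0 0 0" --pt "0 0 0 0 0 0" --pt "0 0 0 0 0 0" --pt "0 0 0 0 0 0" --pt "0 0 0 0 0 0" --pt "0 0 0 0 0 0" --pt "0 0 0 0 0 0" --pt "0 0 0 0 0 0" --jaw 1

```text
clock: 16.02
position: [0.6271, 0.0049, 0.2283]
eef_rot: [0.001, 0.0, 1.0, -0.0]
wrist_force: [-1.0, 1.8, 5.8]
width: 0.669
gripper_force: 30.0
```

step_arm --pt "0 0 -0.05 0 0 0" --pt "0 0 -0.05 0 0 0" --pt "0 0 0 0 0 0" --pt "0 0 0 0 0 0" --pt "0 0 0 0 0 0" --pt "0 0 0 0 0 0" --pt "0 0 0 0 0 0" --pt "0 0 0 0 0 0"

```text
clock: 16.68
position: [0.6269, 0.0047, 0.2423]
eef_rot: [-0.0, 0.0, 1.0, 0.0]
wrist_force: [0.4, 1.1, -1.1]
width: 0.667
gripper_force: 30.0
```

```bash
python3 -c "
from h import *;weigh(10)"
```

```text
17.1833 [-0.12  0.26 -1.32] [0.43 0.49 0.48] [0.6269 0.0047 0.2425] [ 0.037 -0.006 -0.013] 0.6725365342991162 29.989827956305817
```

Tin B weighs about 1.4 N, or 145 g, so it also goes in the grey rack, in the far well.

step_arm --pt "0 0 -0.1 0 0 0" --pt "0 0 -0.2 0 0 0" --pt "0 0 -0.15 0 0 0" --pt "0.0556 0.12 0 0 0 0" --pt "0.0556 0.24 0 0 0 0" --pt "0.0556 0.24 0 0 0 0" --pt "0.0556 0.24 0 0 0 0" --pt "0.0556 0.24 0 0 0 0" --pt "0.0556 0.24 0 0 0 0" --pt "0.0556 0.24 0 0 0 0" --pt "0.0556 0.218 0 0 0 0" --pt "0 0 0 0 0 0"

```text
clock: 18.18
position: [0.5583, 0.2766, 0.3101]
eef_rot: [-0.0, -0.002, 1.0, 0.001]
wrist_force: [-0.3, -0.1, -1.8]
width: 0.67
gripper_force: 30.0
```

step_arm --pt "0 0 0.08 0 0 0" --pt "0 0 0.12 0 0 0" --pt "0 0 0.04 0 0 0" --pt "0 0 0 0 0 0" --pt "0 0 0 0 0 0" --pt "0 0 0 0 0 0"

```text
clock: 18.68
position: [0.5608, 0.271, 0.2748]
eef_rot: [0.001, 0.001, 1.0, 0.0]
wrist_force: [0.1, -0.5, -1.0]
width: 0.67
gripper_force: 30.0
```

```bash
python3 -c "
from h import *;weigh(5)"
```

```text
18.9333 [-0.01 -0.24 -1.55] [0.47 0.21 0.41] [0.5606 0.2713 0.2748] [0.036 0.026 0.002] 0.6732969204394148 29.989852183498442
```

step_arm --pt "0 0 0.015 0 0 0" --pt "0 0 0.015 0 0 0" --pt "0 0 0.015 0 0 0" --pt "0 0 0.01 0 0 0" --pt "0 0 0.007 0 0 0" --pt "0 0 0 0 0 0" --pt "0 0 0 0 0 0"

```text
clock: 19.52
position: [0.5604, 0.2715, 0.2647]
eef_rot: [-0.0, 0.0, 1.0, -0.0]
wrist_force: [0.1, 0.0, -0.9]
width: 0.667
gripper_force: 30.0
```

step_arm --pt "0 0 0.004 0 0 0" --pt "0 0 0.004 0 0 0" --pt "0 0 0 0 0 0"

```text
clock: 19.77
position: [0.5604, 0.2715, 0.2635]
eef_rot: [-0.0, 0.0, 1.0, -0.0]
wrist_force: [-0.3, 0.9, -1.0]
width: 0.67
gripper_force: 30.0
```

step_arm --pt "0 0 0.004 0 0 0" --pt "0 0 0.004 0 0 0" --pt "0 0 0 0 0 0"

```text
clock: 20.02
position: [0.5604, 0.2715, 0.2622]
eef_rot: [-0.0, 0.0, 1.0, -0.0]
wrist_force: [-0.6, -0.4, -0.9]
width: 0.668
gripper_force: 30.0
```

step_arm --pt "0 0 0.004 0 0 0" --pt "0 0 0.004 0 0 0" --pt "0 0 0 0 0 0"

```text
clock: 20.27
position: [0.5604, 0.2715, 0.261]
eef_rot: [-0.0, 0.0, 1.0, -0.0]
wrist_force: [-0.5, -0.2, -1.5]
width: 0.673
gripper_force: 30.0
```

step_arm --pt "0 0 0.004 0 0 0" --pt "0 0 0.004 0 0 0" --pt "0 0 0.004 0 0 0" --pt "0 0 0 0 0 0"

```text
clock: 20.6
position: [0.5604, 0.2715, 0.2592]
eef_rot: [-0.0, 0.0, 1.0, -0.0]
wrist_force: [-0.0, 0.8, -0.4]
width: 0.675
gripper_force: 30.0
```

Below the chamfer with no catch.

step_arm --pt "0 0 0.005 0 0 0" --pt "0 0 0.005 0 0 0" --pt "0 0 0.005 0 0 0" --pt "0 0 0.005 0 0 0" --pt "0 0 0.005 0 0 0" --pt "0 0 0 0 0 0"

```text
clock: 21.1
position: [0.5604, 0.2715, 0.2554]
eef_rot: [-0.0, 0.0, 1.0, -0.0]
wrist_force: [-0.6, -0.4, -1.1]
width: 0.673
gripper_force: 30.0
```

step_arm --pt "0 0 0.005 0 0 0" --pt "0 0 0.005 0 0 0" --pt "0 0 0.005 0 0 0" --pt "0 0 0.005 0 0 0" --pt "0 0 0.005 0 0 0" --pt "0 0 0.005 0 0 0" --pt "0 0 0.005 0 0 0" --pt "0 0 0.005 0 0 0" --pt "0 0 0.005 0 0 0" --pt "0 0 0.005 0 0 0" --pt "0 0 0.005 0 0 0" --pt "0 0 0 0 0 0"

```text
clock: 22.1
position: [0.5604, 0.2715, 0.2472]
eef_rot: [-0.0, 0.0, 1.0, -0.0]
wrist_force: [0.3, 0.0, -0.9]
width: 0.67
gripper_force: 30.0
```

step_arm --pt "0 0 0.005 0 0 0" --pt "0 0 0.005 0 0 0" --pt "0 0 0.005 0 0 0" --pt "0 0 0.005 0 0 0" --pt "0 0 0.005 0 0 0" --pt "0 0 0.004 0 0 0" --pt "0 0 0.004 0 0 0" --pt "0 0 0.004 0 0 0" --pt "0 0 0.004 0 0 0" --pt "0 0 0.004 0 0 0" --pt "0 0 0 0 0 0"

```text
clock: 23.02
position: [0.5604, 0.2715, 0.2405]
eef_rot: [-0.0, 0.0, 1.0, -0.0]
wrist_force: [0.6, 0.4, -1.3]
width: 0.669
gripper_force: 30.0
```

step_arm --pt "0 0 0.002 0 0 0" --pt "0 0 0.002 0 0 0" --pt "0 0 0.002 0 0 0" --pt "0 0 0.002 0 0 0" --pt "0 0 0 0 0 0"

```text
clock: 23.43
position: [0.5604, 0.2715, 0.2394]
eef_rot: [-0.0, 0.0, 1.0, -0.0]
wrist_force: [-0.3, -0.0, -0.8]
width: 0.668
gripper_force: 30.0
```

step_arm --pt "0 0 0.002 0 0 0" --pt "0 0 0.002 0 0 0" --pt "0 0 0 0 0 0"

```text
clock: 23.68
position: [0.5604, 0.2715, 0.2388]
eef_rot: [-0.0, 0.0, 1.0, -0.0]
wrist_force: [0.6, -0.3, -0.8]
width: 0.671
gripper_force: 30.0
```

step_arm --pt "0 0 0.0015 0 0 0" --pt "0 0 0.0015 0 0 0" --pt "0 0 0 0 0 0"

```text
clock: 23.93
position: [0.5604, 0.2715, 0.2384]
eef_rot: [0.0, 0.0, 1.0, -0.0]
wrist_force: [-0.6, -0.0, -1.0]
width: 0.668
gripper_force: 30.0
```

step_arm --pt "0 0 0.0015 0 0 0" --pt "0 0 0.0015 0 0 0" --pt "0 0 0 0 0 0"

```text
clock: 24.18
position: [0.5605, 0.2715, 0.2384]
eef_rot: [0.0, 0.0, 1.0, 0.0]
wrist_force: [-1.1, -1.2, 3.0]
width: 0.675
gripper_force: 30.0
```

Floor contact at about 4 N, at the same height as tin A. Release, lift, and move aside so the cameras can check.

step_arm --pt "0 0 0 0 0 0" --pt "0 0 0 0 0 0" --pt "0 0 0 0 0 0" --pt "0 0 0 0 0 0" --pt "0 0 0 0 0 0" --pt "0 0 -0.04 0 0 0" --pt "0 0 -0.12 0 0 0" --pt "0 0 -0.2 0 0 0" --pt "0 0 -0.2 0 0 0" --pt "0 0 -0.2 0 0 0" --jaw -1

```text
clock: 25.02
position: [0.5602, 0.2715, 0.3537]
eef_rot: [0.0, 0.0, 1.0, 0.0]
wrist_force: [1.0, 0.2, 0.1]
width: 1.0
gripper_force: 0.0
```

step_arm --pt "0.1 -0.2 0 0 0 0" --pt "0.1 -0.2 0 0 0 0" --pt "0.1 -0.2 0 0 0 0" --pt "0.1 -0.2 0 0 0 0" --pt "0.1 -0.2 0 0 0 0" --pt "0.1 -0.2 0 0 0 0" --pt "0.1 -0.2 0 0 0 0" --pt "0.1 -0.2 0 0 0 0" --pt "0 0 0 0 0 0" --pt "0 0 0 0 0 0"

```text
clock: 25.85
position: [0.44, 0.0307, 0.3526]
eef_rot: [0.001, 0.002, 1.0, -0.0]
wrist_force: [0.8, 0.2, -0.0]
width: 1.0
gripper_force: 0.0
```

```bash
python3 - <<'E'
from fit import *
s={c:r.snapshot(c) for c in("top","side")}
P=[(.4711,.2570,.01,.11),(.5604,.2715,.01,.11)]
def crop(c,x0,y0,w,h,F):
    g=cv2.resize(s[c]["img"][y0:y0+h,x0:x0+w],None,fx=F,fy=F,interpolation=cv2.INTER_CUBIC)
    for x,y,*zz in P:
      for z in zz:
        uv=np.array([proj(s[c],[x+.03*np.cos(u),y+.03*np.sin(u),z]) for u in a])
        cv2.polylines(g,[np.round((uv-[x0,y0]+.5)*F-.5).astype(np.int32)],True,(0,0,255),1)
    return g
cv2.imwrite("pics/h3.png",np.hstack([crop("side",280,180,110,120,4),crop("top",205,165,80,120,4)]))
E
```

```text
(no output)
```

View pics/h3.png

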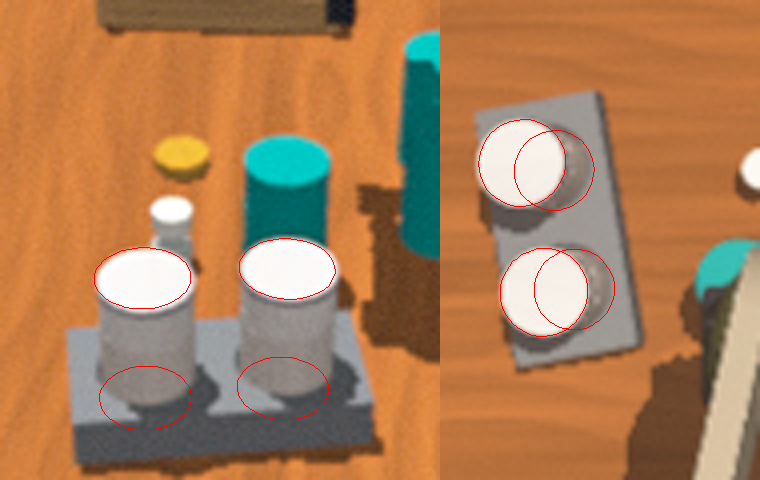

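Both tins stand seated in the grey wells and match their model rings, and the visible neighbours haven't moved. Handing in.

```bash
python3 -c "
from bench import r;print(r.finish_job())"
```

```text
the job is handed in; nothing more can be done
None
```

I weighed both tins at about 245 g and 145 g, so I seated both upright in the grey rack, let go, and handed in the job at about 26 s; no verdict was returned.

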